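Loosen the carton jig's clamp wheel and set its fence

ROBOT

A 6-joint arm with a two-finger parallel gripper is mounted at the origin on the work surface. World frame = base frame: x ahead of the robot, y to its left, z up, the work surface at z = 0. Lengths are in mm, angles in degrees, forces in N, time in s.
With the tool pointing down it reaches from about 350 to 775 mm from the base axis. Payload 7.3 kg.
Tool frame: the origin (TCP) lies on the centre line of the jaws, within the pads' length; the fingertips stand robot.tcp_to_tips ahead of it and the grasp point (between the pads) lies 8 mm behind it (robot.tcp_to_tips is the distance from the TCP to the fingertips, in mm); z points along the fingers, y is the line along which they close (so a half turn about z gives the same grasp; the last joint's range is limited). The gripper opens to 92 mm and grips with 3 to 60 N. Pads are 19 mm wide; open, the fingers measure 130 mm over their backs; the gripper's body (75 mm by 190 mm) begins 47 mm behind the grasp point.
Start: joints at [-84.053, 19.595, 87.324, -0, 73.075, -8.365], TCP at [129.807, -508.718, 237.741] pointing down, gripper open.
Joint ranges: [-145.02, 145.02], [-44.19, 115.74], [2.07, 154.8], [-57.11, 237.11], [16.16, 152.29], [-177.93, 177.93]. Speed limits (degrees/s): [147.25, 147.25, 180, 180, 180, 180].

INTERFACE

Orientations are given as a 3x3 rotation matrix whose columns are the frame's x, y, z axes.
In Python, from workcell import robot, eyes gives the robot as it stands. The module is installed in compiled form; this text tells all that it offers.
- The arm moves only by the shell command python3 -m crank 'ROWS'. ROWS is JSON, a list of rows, each an object of numbers: "gripper": the closure, from -1 (fully open) to 1 (shut); "tx", "ty", "tz": the shift along the world's x, y, z each as a share of 100 mm, from -1 to 1; "roll": the turn about the world's z as a share of 0.5 rad, from -1 to 1. A call has 1 to 8 rows; each row is the pose to reach, as a shift and turn from the pose commanded when the call began; what a row does not reach only later rows make up. A row lasts 1/10 s, in which the tool goes at most 50 mm and 8.59 degrees, less where a joint would pass 70% of its speed; a pose out of reach is approached as far as the arm can. A call with a number of a shift or a turn outside -1 to 1 is refused whole. A call with a gripper value outside its range is refused whole. The fingers move at their own pace and stop on an object; the grip force is fixed at half the most. Time passes only in rows, so rows that repeat a pose let the fingers close. It gives the time, the measured TCP pose, the force, the opening and the grip force at its end, in the units of the state.
- robot.read_state(): the state, without advancing time (a new reading comes with each control period).
- eyes.get_image(name): name is "scene" or "top" or "wrist"; returns the picture (400x640x3 uint8, red, green, blue); there is no depth.
- eyes.camera_params(name): a dict with "fx", "fy", "cx", "cy" (pixels), "cam_to_world" (4x4, takes a point from camera to world coordinates). Camera axes: x right, y down, z forward; pixel columns grow to the right and rows downward; lengths in mm; the calibration is good to about 2 mm. A picture is of the moment at which its call begins: read the wrist's pose just before it. camera_params takes no time and is no camera call; for the wrist camera it gives the pose at the moment of the call.
- robot.hand_in(): hands the job in; it is judged then, once.
The state is a dict: "time_s": time; "q": joint angles; "qd": joint speeds; "joint_efforts": joint torques, N m; "ee_pos": TCP position; "ee_rot": TCP orientation; "contact_force": force on the tool from outside, world axes, zero at the start; "moment": the same for the moment, N m; "grip_width": opening from 0.0 (shut) to 1.0 (fully open); "gripper_force": force on a finger pad.
Only numpy, scipy, OpenCV 4.12 (cv2) and the standard library are available. Lean on these libraries where they do the work, as an engineer would, in place of code of your own. Each camera call takes 0.05 s, during which the arm holds its last target. There are 200 camera calls.

TASK

With closed fingers, roll a fingertip along the ridged rim of the black clamp wheel on the carton jig to loosen it by two full turns counter-clockwise (seen from above), so that its red mark comes round twice and ends in line with the red line on the board again. Only then push the blue fence with the fingertips until it has slid the carton on the board square and snug against the wooden end stop, and take the hand away. Grip and lift nothing, do not touch the carton with the hand, and leave everything else where it is.

Things in the scene. Friction and masses are not known exactly. Their poses are not given: they have to be found in the camera images.
- jig: fixed plywood jig board, 220 mm (its x) by 440 mm (its y) and 18 mm thick, lying on the table at a random place and yaw; origin on its underside, z=0 at the table; the board runs from y=-250 to +190 mm. Its y axis is the sliding direction: in order along +y stand the clamp wheel (y=-140 mm), the blue fence, the carton and the wooden end stop. A red line (55 x 6 mm) painted on the board at +x of the wheel marks the wheel's starting direction
- wheel (a joint): turn of the clamp wheel about its vertical axis in rad, 0 at the start (tight, red mark in line with the red line), growing as it is loosened, counter-clockwise from above; two full turns are 12.57; stops at 0 and at 25.2. Friction torque 0.05 N m, so it stays where it is left. While it is tight the fence is clamped; at two turns it is free
- wheel_top (a point): centre of the clamp wheel's top face, on its axis, at x=0, y=-140 mm of the jig; 65 mm above the table when tight, rising 1.5 mm a turn. A steel stud 10 mm thick (through the brass nut, which stands 4 mm proud of the face) ends 80 mm above the table
- wheel_mark (a point): outer end of the red mark on the top face of the wheel, 31 mm from its axis; it points to the jig's +x at the start
- rim: the wheel's black rim, 68 mm across over 24 upright rounded ridges 3 mm deep, 24 mm high, its underside at about 41 mm above the table; origin at the centre of its underside. Free all round; below it the fence's flat aluminium arm (46 mm wide, along the jig's y) lies with its top 26 mm above the table
- fence (a joint): how far the fence has slid along the jig's +y in m; starts between 0.02 and 0.05; 0.11 when the carton is snug between it and the end stop; sliding friction 1.5 N once the wheel is loose
- fence_face (a point): middle of the fence's carton side, 45 mm above the table. The fence is an upright blue board 150 mm wide (jig's x), 12 mm thick (from this face towards the jig's -y), its top 74 mm above the table; its back is flat
- stop_face (a point): middle of the carton side of the wooden end stop, fixed, at jig y=+170 mm, 45 mm above the table; the stop is 160 mm wide, its top 73 mm above the table
- carton: closed loose brown carton, 150 mm (its x) by 120 mm (its y), 70 mm high, about 0.4 kg, standing on the jig board between fence and stop, a little askew and clear of both; origin at the centre of its underside, 18 mm above the table
- tape_roll: roll of tan parcel tape lying flat, 100 mm across, 48 mm high, loose bystander; origin at the centre of its underside
- glue_jar: white jar with an orange cap, 60 mm across, 85 mm high, loose bystander; origin at the centre of its underside
- small_carton: closed brown carton 90 x 110 x 50 mm, loose bystander; origin at the centre of its underside
- pen_mug: white mug, 76 mm across, 85 mm high, handle on one side, loose bystander; origin at the centre of its underside
- marker: blue marker lying on the table, 16 mm thick, 120 mm long; origin under its middle, loose bystander
- spare_knob: small black spare knob, 40 mm across, 30 mm high, loose bystander; origin at the centre of its underside
Things that resemble listed ones, but are neither listed nor needed, are in the scene too. Leave any purple look-alike of the carton alone.

How it is judged (in metres and radians):
On the way, in this order (a step that is already met when the one before it is completed fails the run):
1. the clamp wheel is loosened by two full turns (value of joint wheel above 11.966 rad and distance of fence_face from where it was at the start of the episode below 0.01 m), for 0.2 s.
2. the fence has pushed the carton snug against the end stop (value of joint fence above 0.106 m and y of carton in the frame of jig above 0.1055 m and x of carton in the frame of jig between -0.06 and 0.06 m and angle between the y axis of carton and the y axis of jig, either way round below 0.05 rad and angle between carton's own z axis and vertical below 0.05 rad and height (world z) of carton below 0.024 m), for 0.2 s.
At the end, for the whole second after the job is handed in: The wheel stands two full turns from tight (within 0.6 rad, about 35 degrees); the fence joint is above 0.106 m, the carton within 4.5 mm of the end stop's face, within 60 mm of the jig's middle line, square to the jig within 0.05 rad, flat on the board and at rest (all of step 2 and value of joint wheel between 11.966 and 13.166 rad and linear speed of carton below 0.02 m/s); the robot touches nothing.
It fails at once if the fence is moved over 10 mm before the wheel is loosened by two turns (value of joint wheel below 11.966 rad and distance of fence_face from where it was at the start of the episode above 0.01 m).
It fails at once if the hand or arm touches the carton, or the carton is lifted or tipped (contact force between any of the fingers, the arm and carton above 1 N or height (world z) of carton above 0.035 m or angle between carton's own z axis and vertical above 0.3 rad).
It fails at once if the wheel is gripped between the fingers instead of rolled (horizontal distance between the grasp point and wheel_top below 0.012 m and contact force between the fingers and rim above 0.5 N).
It fails at once if the fence is taken between the fingers instead of pushed (y of the grasp point in the frame of fence_face between -0.012 and 0 m and x of the grasp point in the frame of fence_face between -0.075 and 0.075 m and height (world z) of the grasp point below 0.07 m).
It fails at once if a bystander is moved by more than 30 mm (distance of any of tape_roll, glue_jar, small_carton, pen_mug, marker, spare_knob from where it was at the start of the episode above 0.03 m).
It also fails if it takes over 67 s, if anything falls off the work surface, if the arm or the gripper's body presses on something with over 40 N, if the wrist force passes 120 N, or if a joint passes its speed limit or range.

## Working session

There is one attempt and no reset: what is moved stays moved. The work goes in short steps, Python scripts to look and compute and a shell command to move; the robot and the scene stay as the last step left them, time stands still between calls to the robot, and variables do not carry over. Pictures are saved under pics/ and viewed, at most 10 in all, crops included, and the job is handed in when it is done.

```bash
mkdir -p pics
python3 - <<'E'
from workcell import robot, eyes
import cv2,numpy as np
print(robot.tcp_to_tips, robot.read_state()['ee_rot'],robot.read_state()['time_s'])
for n in ("top","scene"):
    cv2.imwrite(f"pics/{n}0.png",eyes.get_image(n)[:,:,::-1])
    p=eyes.camera_params(n);print(n,p['fx'],p['fy'],p['cx'],p['cy'],np.round(p['cam_to_world'],3).tolist())
E
```

```text
11.0 [[ 9.68962553e-01  2.47207476e-01 -1.83543723e-04]
 [ 2.47207464e-01 -9.68961374e-01  1.52493765e-03]
 [ 1.99129209e-04 -1.52298085e-03 -9.99998820e-01]] 0.0
top 514.7636158247135 514.7636158247135 321.75685939243647 191.4195367566064 [[-0.011, -0.988, 0.155, 401.91], [-1.0, 0.014, 0.02, 11.558], [-0.022, -0.155, -0.988, 1150.426], [0.0, 0.0, 0.0, 1.0]]
scene 378.99144614088476 378.99144614088476 317.86457922781403 199.29799685026592 [[-0.515, 0.587, -0.624, 1157.903], [0.857, 0.345, -0.383, 388.245], [-0.01, -0.732, -0.681, 728.992], [0.0, 0.0, 0.0, 1.0]]
```

View pics/top0.png

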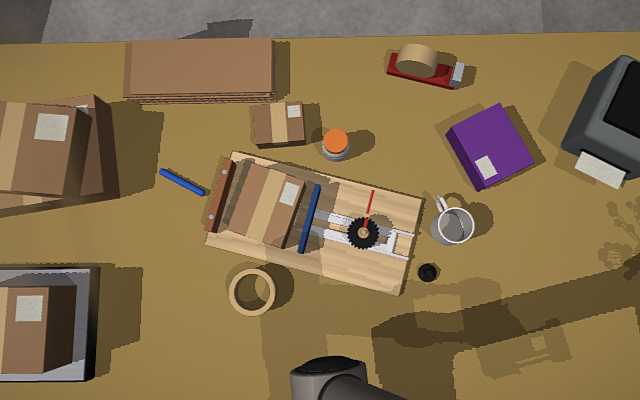

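View pics/scene0.png

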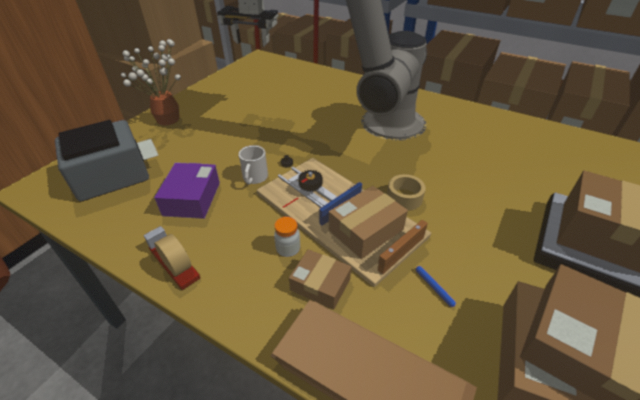

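The top view shows the jig at about (315,225): wheel at (363,232), red line at (370,201), blue fence at (310,218), carton at (265,205) and stop at (218,195). The carton look-alikes are the purple box at (490,145), the small carton at (278,124) and the boxes at left. The one on the board between fence and stop is the one meant. Next I'll measure it and check an enlarged crop.

```bash
cat > h.py <<'E'
from workcell import robot, eyes
import cv2,numpy as np
def ray(n,uv,z,p=None):
    p=p or eyes.camera_params(n);T=np.array(p['cam_to_world'])
    uv=np.atleast_2d(np.asarray(uv,float))
    d=np.c_[(uv[:,0]-p['cx'])/p['fx'],(uv[:,1]-p['cy'])/p['fy'],np.ones(len(uv))]@T[:3,:3].T
    return T[:3,3]+d*((z-T[2,3])/d[:,2])[:,None]
def blob(m,near,r=60):
    n,l,s,c=cv2.connectedComponentsWithStats(m.astype(np.uint8))
    k=[i for i in range(1,n) if s[i,4]>15 and np.hypot(*(c[i]-near))<r]
    i=max(k,key=lambda i:s[i,4]);v,u=np.nonzero(l==i);return np.c_[u,v]
E
python3 - <<'E'
from h import *
im=cv2.imread('pics/top0.png');b,g,r=[im[:,:,i].astype(int) for i in range(3)]
red=(r>140)&(g<60)&(b<60)
rl=blob(red,(370,201),12);P=ray('top',rl,18)
c,(w,h),a=cv2.minAreaRect(P[:,:2].astype(np.float32));print('redline',c,w,h,a)
blk=(np.maximum(np.maximum(r,g),b)<55)
R=blob(blk,(363,232),15);Pr=ray('top',R,65)[:,:2].astype(np.float32)
print('rim rect',cv2.minEnclosingCircle(cv2.convexHull(Pr)), Pr.min(0),Pr.max(0))
br=(r>150)&(g>100)&(b<110)&(r-b>70)
F=blob((b>100)&(r<70)&(b-r>60),(310,218),15);Pf=ray('top',F,74)[:,:2].astype(np.float32)
print('fence',cv2.minAreaRect(Pf),cv2.boxPoints(cv2.minAreaRect(Pf)).tolist())
crop=im[140:305,200:460];cv2.imwrite('pics/crop0.png',cv2.resize(crop,None,fx=3,fy=3,interpolation=cv2.INTER_CUBIC))
for nm,uv in (('TL',(234,151)),('BL',(206,243)),('BR',(401,295)),('TR',(424,199))): print(nm,ray('top',uv,18)[0].round(1))
E
```

```text
redline (556.337158203125, -72.18741607666016) 3.2197535037994385 51.099273681640625 74.70155334472656
rim rect ((482.9969787597656, -50.95463562011719), 33.10282516479492) [450.77417 -83.31458] [516.06116  -18.123873]
fence ((515.18994140625, 63.014713287353516), (10.039106369018555, 147.0847625732422), 74.4110336303711) [[443.0039367675781, 77.94316864013672], [584.6781005859375, 38.41644287109375], [587.3759765625, 48.08625793457031], [445.7017822265625, 87.61298370361328]]
TL [674.9 232.7  18. ]
BL [468.1 291.5  18. ]
BR [ 351.4 -133.    18. ]
TR [ 559.2 -191.    18. ]
```

View pics/crop0.png

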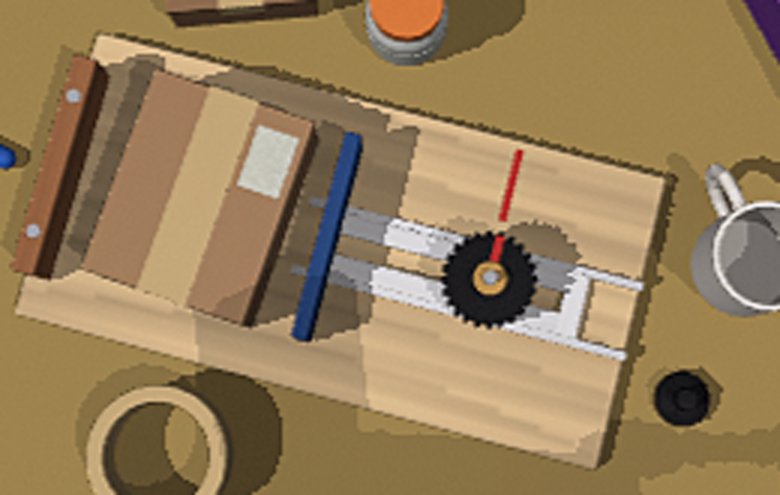

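```bash
python3 -m crank '[{"gripper":1,"tx":0.9,"ty":1,"roll":0.7},{"gripper":1,"tx":0.9,"ty":1,"roll":0.7},{"gripper":1,"tx":0.9,"ty":1,"roll":0.7},{"gripper":1,"tx":0.9,"ty":1,"roll":0.7}]'
python3 -m crank '[{"gripper":1,"tx":0.9,"ty":1,"roll":0.7},{"gripper":1,"tx":0.9,"ty":1,"roll":0.7},{"gripper":1,"tx":0.9,"ty":1,"roll":0.7},{"gripper":1,"tx":0.9,"ty":1,"roll":0.7}]'
python3 -m crank '[{"gripper":1,"tx":0.6,"ty":1,"roll":0.7},{"gripper":1,"tx":0.6,"ty":1,"roll":0.7},{"gripper":1,"tx":0.6,"ty":1,"roll":0.7},{"gripper":1,"tx":0.6,"ty":1,"roll":0.7}]'
python3 -m crank '[{"gripper":1,"tx":0.3,"ty":1},{"gripper":1,"tx":0.3,"ty":1},{"gripper":1,"tx":0.3,"ty":1}]'
python3 -c "
from h import *
s=robot.read_state();print(s['ee_pos'],s['q'],s['contact_force']);R=np.array(s['ee_rot']);print(np.degrees(np.arctan2(R[1,1],R[0,1])))"
```

```text
[ 129.76216346 -508.36878465  237.13055706] [-8.40544093e+01  1.96318145e+01  8.73700492e+01  1.02670009e-03
  7.30742410e+01 -8.36664691e+00] [0.25988605 0.16262301 0.49410128]
-75.6880540388773validation failed for argument at $[0]...
validation failed for argument at $[0]...
validation failed for argument at $[0]...
validation failed for argument at $[0]...
```

```bash
python3 -m crank '[{"gripper":1,"tx":0.9,"ty":1,"tz":0,"roll":0.7},{"gripper":1,"tx":0.9,"ty":1,"tz":0,"roll":0.7},{"gripper":1,"tx":0.9,"ty":1,"tz":0,"roll":0.7},{"gripper":1,"tx":0.9,"ty":1,"tz":0,"roll":0.7}]'
```

```text
time_s: 0.5
ee_pos: [221.8, -405.6, 237.6]
ee_rot: [[0.823, 0.569, 0.0], [0.569, -0.823, 0.002], [0.001, -0.001, -1.0]]
contact_force: [-0.5, -0.9, -1.4]
grip_width: 0.701
gripper_force: 0.0
```

```bash
python3 -m crank '[{"gripper":1,"tx":0.9,"ty":1,"tz":0,"roll":0.7},{"gripper":1,"tx":0.9,"ty":1,"tz":0,"roll":0.7},{"gripper":1,"tx":0.9,"ty":1,"tz":0,"roll":0.7},{"gripper":1,"tx":0.9,"ty":1,"tz":0,"roll":0.7}]' >/dev/null
python3 -m crank '[{"gripper":1,"tx":0.6,"ty":1,"tz":0,"roll":0.7},{"gripper":1,"tx":0.6,"ty":1,"tz":0,"roll":0.7},{"gripper":1,"tx":0.6,"ty":1,"tz":0,"roll":0.7},{"gripper":1,"tx":0.6,"ty":1,"tz":0,"roll":0.7}]'
python3 -m crank '[{"gripper":1,"tx":0.3,"ty":1,"tz":0,"roll":0},{"gripper":1,"tx":0.3,"ty":1,"tz":0,"roll":0},{"gripper":1,"tx":0.3,"ty":1,"tz":0,"roll":0},{"gripper":1,"tx":0.3,"ty":1,"tz":0,"roll":0}]'
python3 -c "
from h import *
s=robot.read_state();print(s['ee_pos'],s['q'],s['contact_force']);R=np.array(s['ee_rot']);print(np.degrees(np.arctan2(R[1,1],R[0,1])))"
```

```text
time_s: 1.3
ee_pos: [370.4, -208.0, 237.6]
ee_rot: [[0.265, 0.964, -0.0], [0.964, -0.265, 0.0], [-0.0, -0.0, -1.0]]
contact_force: [-0.5, -0.6, 0.5]
grip_width: 0.022
gripper_force: 0.0
time_s: 1.7
ee_pos: [399.9, -109.2, 237.7]
ee_rot: [[0.267, 0.964, -0.0], [0.964, -0.267, -0.001], [-0.001, 0.0, -1.0]]
contact_force: [-0.2, -0.6, 0.1]
grip_width: 0.003
gripper_force: 0.0
[ 399.92058653 -109.18844813  237.69658826] [-2.58580487e+01  7.91705385e+00  1.03091379e+02 -4.67012994e-02
  6.89764612e+01 -1.03327348e+01] [-0.1589416  -0.64945788  0.07387385]
-15.50856272188299
```

Run:
```python
from h import *
cv2.imwrite('pics/w1.png',eyes.get_image('wrist')[:,:,::-1])
p=eyes.camera_params('wrist');print(p['fx'],p['cx'],p['cy'],np.round(p['cam_to_world'],3).tolist())
```

```text
295.6009490858888 317.64653980621375 198.3597306170696 [[0.963, -0.259, -0.071, 418.148], [-0.268, -0.929, -0.255, -41.477], [0.0, 0.265, -0.964, 384.919], [0.0, 0.0, 0.0, 1.0]]
```

View pics/w1.png

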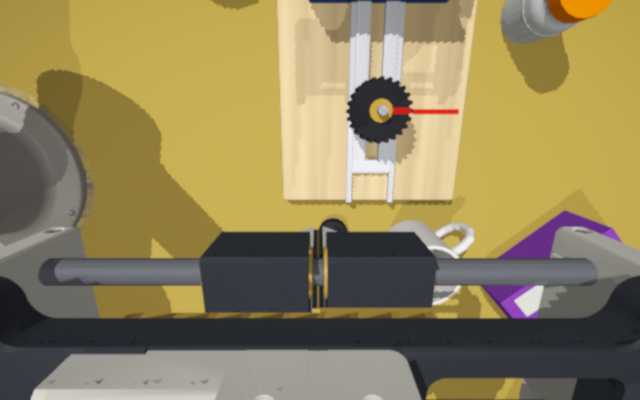

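```bash
cat >> h.py <<'E'
YAW=np.radians(-15.5);EX=np.array([np.cos(YAW),np.sin(YAW)]);EY=np.array([-EX[1],EX[0]])
def wheel(im,n,near,z=65,p=None):
    r,g,b=[im[:,:,i].astype(int) for i in range(3)]
    R=blob(im.max(2)<70,near,25)
    hull=cv2.convexHull(ray(n,R,z,p)[:,:2].astype(np.float32))
    c=np.array(cv2.minEnclosingCircle(hull)[0]);rad=cv2.minEnclosingCircle(hull)[1]
    v,u=np.nonzero((r>120)&(g<60)&(b<60));P=ray(n,np.c_[u,v],z,p)[:,:2]-c
    P=P[np.hypot(*P.T)<32]
    m=P.mean(0) if len(P) else np.zeros(2)
    return c,rad,len(P),np.degrees(np.arctan2(m@EY,m@EX))
E
python3 - <<'E'
from h import *
im=cv2.imread('pics/w1.png')[:,:,::-1]
print(wheel(im,'wrist',(380,110)))
for z in(69,80): print(ray('wrist',(383,110),z))
im=cv2.imread('pics/top0.png')[:,:,::-1]
print(wheel(im,'top',(363,232)));print(ray('top',(363.3,232.3),75))
E
```

```text
(array([481.37503052, -51.95032883]), 33.21311950683594, 111, np.float64(0.4436880575549084))
[[484.5907102 -52.5515675  69.       ]]
[[482.27723838 -52.165949    80.        ]]
(array([483.17404175, -51.02336502]), 33.80255889892578, 23, np.float64(0.6951116508212924))
[[482.96290109 -51.83772231  75.        ]]
```

```bash
python3 -m crank '[{"gripper":1,"tx":0.23,"ty":0.84,"tz":-0.3,"roll":0},{"gripper":1,"tx":0.23,"ty":0.84,"tz":-0.6,"roll":0},{"gripper":1,"tx":0.23,"ty":0.84,"tz":-0.9,"roll":0},{"gripper":1,"tx":0.23,"ty":0.84,"tz":-0.9,"roll":0}]'
python3 -m crank '[{"gripper":1,"tx":0,"ty":0,"tz":-0.3,"roll":0},{"gripper":1,"tx":0,"ty":0,"tz":-0.6,"roll":0},{"gripper":1,"tx":0,"ty":0,"tz":-0.9,"roll":0},{"gripper":1,"tx":0,"ty":0,"tz":-0.9,"roll":0}]'
```

```text
time_s: 2.15
ee_pos: [420.2, -25.2, 144.3]
ee_rot: [[0.269, 0.963, -0.008], [0.963, -0.269, 0.002], [-0.001, -0.009, -1.0]]
contact_force: [0.7, -0.0, 0.2]
grip_width: 0.005
gripper_force: 0.0
time_s: 2.55
ee_pos: [421.7, -26.5, 56.5]
ee_rot: [[0.271, 0.963, -0.005], [0.963, -0.271, 0.001], [-0.001, -0.005, -1.0]]
contact_force: [-1.1, -0.3, 0.6]
grip_width: 0.008
gripper_force: 0.0
```

```bash
python3 -m crank '[{"gripper":1,"tx":0.106,"ty":-0.029,"tz":0,"roll":0},{"gripper":1,"tx":0.106,"ty":-0.029,"tz":0,"roll":0}]' | sed -n '2p;4p'
python3 -m crank '[{"gripper":1,"tx":0.019,"ty":-0.005,"tz":0,"roll":0},{"gripper":1,"tx":0.019,"ty":-0.005,"tz":0,"roll":0}]'| sed -n '2p;4p'
python3 -m crank '[{"gripper":1,"tx":0.019,"ty":-0.005,"tz":0,"roll":0},{"gripper":1,"tx":0.019,"ty":-0.005,"tz":0,"roll":0}]'| sed -n '2p;4p'
```

```text
ee_pos: [436.1, -29.3, 59.7]
contact_force: [0.3, 0.6, 0.7]
ee_pos: [436.2, -28.5, 58.8]
contact_force: [-0.5, -0.0, 0.0]
ee_pos: [436.8, -28.4, 58.0]
contact_force: [-3.1, 1.5, 1.9]
```

```bash
python3 -m crank '[{"gripper":1,"tx":0.01,"ty":-0.003,"tz":0,"roll":0},{"gripper":1,"tx":-0.005,"ty":-0.05,"tz":0,"roll":0},{"gripper":1,"tx":-0.018,"ty":-0.1,"tz":0,"roll":0},{"gripper":1,"tx":-0.03,"ty":-0.15,"tz":0,"roll":0},{"gripper":1,"tx":-0.043,"ty":-0.196,"tz":0,"roll":0},{"gripper":1,"tx":-0.043,"ty":-0.196,"tz":0,"roll":0}]'
python3 - <<'E'
from h import *
p=eyes.camera_params('wrist');im=eyes.get_image('wrist');cv2.imwrite('pics/w2.png',im[:,:,::-1])
print(np.round(p['cam_to_world'],3).tolist())
im=eyes.get_image('top');cv2.imwrite('pics/t2.png',im[:,:,::-1])
try: print(wheel(im,'top',(363,232)))
except Exception as e: print(e)
a=cv2.resize(im[130:300,250:450],(400,340));b=cv2.resize(cv2.imread('pics/w2.png')[:,:,::-1],(400,250))
cv2.imwrite('pics/c2.png',np.vstack([a,b])[:,:,::-1])
E
```

```text
time_s: 3.75
ee_pos: [431.6, -48.0, 57.4]
ee_rot: [[0.268, 0.963, -0.003], [0.963, -0.268, 0.001], [0.0, -0.003, -1.0]]
contact_force: [-5.7, 1.2, 2.2]
grip_width: 0.004
gripper_force: 2.8
[[0.964, -0.257, -0.073, 450.308], [-0.267, -0.93, -0.253, 20.335], [-0.003, 0.264, -0.965, 204.709], [0.0, 0.0, 0.0, 1.0]]
max() iterable argument is empty
```

View pics/c2.png

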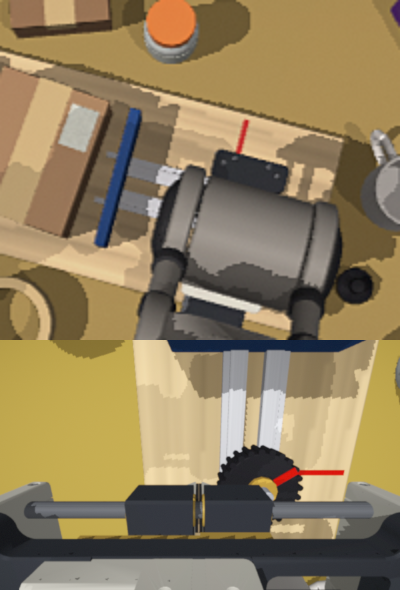

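The wrist view shows the mark turned by about 30° CCW, at (455,217) in the full picture, so rolling works. Next I'll plan the corner arc and faces.

```bash
cat >> h.py <<'E'
C=np.array([483.,-52.])
A,B=16.5,9.5
def path(pen=1.5):
    r=34-pen; W=[]
    def arc(a0,sx,sy):
        for k in range(0,9):
            t=np.radians(a0+90*k/8);W.append((r*np.cos(t)+sx*A,r*np.sin(t)+sy*B))
    def mark(n=4):
        p0=np.array(W[-1]);return p0
    arc(180,-1,-1)                      # 0..8
    W.extend([(x,-r-B) for x in np.linspace(-A,A,9)[1:]])   # 9..16 (last = next arc start)
    W.pop();arc(270,1,-1)               # 16..24
    W.extend([(A+r,y) for y in np.linspace(-B,B,5)[1:-1]]);arc(0,1,1)   # 25..27, 28..36
    W.extend([(x,r+B) for x in np.linspace(A,-A,9)[1:-1]]);arc(90,-1,1)  # 37..43, 44..52
    W.extend([(-A-r,y) for y in np.linspace(B,-B,5)[1:]])   # 53..56 (=0)
    W=np.array(W);return C+W[:,:1]*EX+W[:,1:]*EY
def rows(cmd,i,j,pen=1.5):
    P=path(pen)[i:j+1];print(', '.join('%.3f %.3f'%tuple((q-cmd)/100) for q in P));print('end',P[-1].round(1))
def angle(tag=None):
    p=eyes.camera_params('wrist');im=eyes.get_image('wrist')
    if tag: cv2.imwrite(f'pics/{tag}.png',im[:,:,::-1])
    r,g,b=[im[:,:,i].astype(int) for i in range(3)]
    v,u=np.nonzero((r>120)&(g<70)&(b<70)&(r-g>80));P=ray('wrist',np.c_[u,v],67,p)[:,:2]-C
    d=np.hypot(*P.T);P=P[(d<33)&(d>8)]
    m=P.mean(0) if len(P) else np.zeros(2)
    s=robot.read_state();print('t',round(s['time_s'],2),'mark deg',np.degrees(np.arctan2(m@EY,m@EX)).round(1),'n',len(P),'F',np.round(s['contact_force'],1),'pos',np.round(s['ee_pos'],1),'q6',round(s['q'][5]))
E
python3 -c "
from h import *
angle();print(len(path()));rows(np.array([432.9,-48.2]),1,8)"
```

```text
t 3.9 mark deg 36.8 n 558 F [-5.1  0.2  1.7] pos [431.7 -47.9  57.4] q6 -1
57
-0.007 -0.061, -0.006 -0.125, 0.008 -0.187, 0.034 -0.245, 0.070 -0.298, 0.117 -0.342, 0.170 -0.376, 0.230 -0.399
end [455.9 -88.1]
```

```bash
python3 -m crank '[{"gripper":1,"tx":-0.007,"ty":-0.061,"tz":0,"roll":0},{"gripper":1,"tx":-0.006,"ty":-0.125,"tz":0,"roll":0},{"gripper":1,"tx":0.008,"ty":-0.187,"tz":0,"roll":0},{"gripper":1,"tx":0.034,"ty":-0.245,"tz":0,"roll":0},{"gripper":1,"tx":0.07,"ty":-0.298,"tz":0,"roll":0},{"gripper":1,"tx":0.117,"ty":-0.342,"tz":0,"roll":0},{"gripper":1,"tx":0.17,"ty":-0.376,"tz":0,"roll":0},{"gripper":1,"tx":0.23,"ty":-0.4,"tz":0,"roll":0}]'
python3 -c "
from h import *
angle('w3');rows(np.array([455.9,-88.2]),9,16)"
```

```text
time_s: 4.7
ee_pos: [455.7, -88.8, 57.6]
ee_rot: [[0.267, 0.964, -0.001], [0.964, -0.267, -0.001], [-0.001, -0.001, -1.0]]
contact_force: [-6.2, -7.0, 2.3]
grip_width: 0.009
gripper_force: 4.4
t 4.75 mark deg 118.4 n 698 F [-2.9 -5.5  0.5] pos [457.1 -89.5  57.8] q6 -5
0.040 -0.010, 0.079 -0.021, 0.119 -0.032, 0.159 -0.043, 0.199 -0.054, 0.238 -0.065, 0.278 -0.076, 0.318 -0.087
end [487.7 -96.9]
```

```bash
python3 -m crank '[{"gripper":1,"tx":0.04,"ty":-0.01,"tz":0,"roll":0},{"gripper":1,"tx":0.079,"ty":-0.021,"tz":0,"roll":0},{"gripper":1,"tx":0.119,"ty":-0.032,"tz":0,"roll":0},{"gripper":1,"tx":0.159,"ty":-0.043,"tz":0,"roll":0},{"gripper":1,"tx":0.199,"ty":-0.054,"tz":0,"roll":0},{"gripper":1,"tx":0.238,"ty":-0.065,"tz":0,"roll":0},{"gripper":1,"tx":0.278,"ty":-0.076,"tz":0,"roll":0},{"gripper":1,"tx":0.318,"ty":-0.087,"tz":0,"roll":0}]'
python3 -c "
from h import *
angle('w4');rows(np.array([487.7,-96.9]),17,24)"
```

```text
time_s: 5.55
ee_pos: [488.2, -98.1, 57.8]
ee_rot: [[0.267, 0.964, 0.0], [0.964, -0.267, -0.002], [-0.002, 0.001, -1.0]]
contact_force: [-3.8, -7.1, 0.8]
grip_width: 0.007
gripper_force: 3.7
t 5.6 mark deg 177.1 n 511 F [-2.4 -6.7  0.4] pos [489.  -98.3  57.9] q6 -5
0.063 -0.011, 0.126 -0.009, 0.188 0.005, 0.247 0.030, 0.299 0.067, 0.343 0.113, 0.377 0.167, 0.400 0.227
end [527.7 -74.2]
```

```bash
python3 -m crank '[{"gripper":1,"tx":0.063,"ty":-0.011,"tz":0,"roll":0},{"gripper":1,"tx":0.126,"ty":-0.009,"tz":0,"roll":0},{"gripper":1,"tx":0.188,"ty":0.005,"tz":0,"roll":0},{"gripper":1,"tx":0.247,"ty":0.03,"tz":0,"roll":0},{"gripper":1,"tx":0.299,"ty":0.067,"tz":0,"roll":0},{"gripper":1,"tx":0.343,"ty":0.113,"tz":0,"roll":0},{"gripper":1,"tx":0.377,"ty":0.167,"tz":0,"roll":0},{"gripper":1,"tx":0.4,"ty":0.227,"tz":0,"roll":0}]'
python3 -c "
from h import *
angle('w5');P=path();rows(P[24],25,32);rows(P[32],33,40);rows(P[40],41,48);rows(P[48],49,56)"
```

```text
time_s: 6.4
ee_pos: [528.8, -74.0, 58.0]
ee_rot: [[0.267, 0.964, 0.002], [0.964, -0.267, -0.001], [-0.0, 0.002, -1.0]]
contact_force: [2.2, -3.9, 0.8]
grip_width: 0.002
gripper_force: 1.9
t 6.45 mark deg 0.0 n 0 F [ 3.6 -2.1  0.4] pos [529.1 -73.2  58.1] q6 -1
0.013 0.046, 0.025 0.092, 0.038 0.137, 0.051 0.183, 0.062 0.246, 0.060 0.310, 0.046 0.372, 0.020 0.430
end [529.7 -31.3]
-0.037 0.052, -0.083 0.096, -0.137 0.130, -0.196 0.153, -0.236 0.164, -0.276 0.175, -0.315 0.186, -0.355 0.197
end [494.2 -11.5]
-0.040 0.011, -0.079 0.022, -0.119 0.033, -0.159 0.044, -0.222 0.055, -0.285 0.053, -0.348 0.040, -0.406 0.014
end [453.6 -10.1]
-0.052 -0.037, -0.096 -0.083, -0.130 -0.137, -0.153 -0.196, -0.166 -0.242, -0.179 -0.288, -0.191 -0.333, -0.204 -0.379
end [433.2 -48.1]
```

```bash
python3 -m crank '[{"gripper":1,"tx":0.013,"ty":0.046,"tz":0,"roll":0},{"gripper":1,"tx":0.025,"ty":0.092,"tz":0,"roll":0},{"gripper":1,"tx":0.038,"ty":0.137,"tz":0,"roll":0},{"gripper":1,"tx":0.051,"ty":0.183,"tz":0,"roll":0},{"gripper":1,"tx":0.062,"ty":0.246,"tz":0,"roll":0},{"gripper":1,"tx":0.06,"ty":0.31,"tz":0,"roll":0},{"gripper":1,"tx":0.046,"ty":0.372,"tz":0,"roll":0},{"gripper":1,"tx":0.02,"ty":0.43,"tz":0,"roll":0}]' | sed -n '2p;4p'
python3 -c "
from h import *
angle('w6')"
python3 -m crank '[{"gripper":1,"tx":-0.037,"ty":0.052,"tz":0,"roll":0},{"gripper":1,"tx":-0.083,"ty":0.096,"tz":0,"roll":0},{"gripper":1,"tx":-0.137,"ty":0.13,"tz":0,"roll":0},{"gripper":1,"tx":-0.196,"ty":0.153,"tz":0,"roll":0},{"gripper":1,"tx":-0.236,"ty":0.164,"tz":0,"roll":0},{"gripper":1,"tx":-0.276,"ty":0.175,"tz":0,"roll":0},{"gripper":1,"tx":-0.315,"ty":0.186,"tz":0,"roll":0},{"gripper":1,"tx":-0.355,"ty":0.197,"tz":0,"roll":0}]' | sed -n '2p;4p'
python3 -c "
from h import *
angle('w7')"
```

```text
ee_pos: [529.6, -30.5, 57.8]
contact_force: [2.0, -1.9, 1.8]
t 7.3 mark deg 0.0 n 0 F [1.5 2.  2.6] pos [528.9 -29.6  57.7] q6 4
ee_pos: [494.4, -9.0, 58.1]
contact_force: [7.0, 12.7, 4.1]
t 8.15 mark deg 0.0 n 0 F [ 5.1 13.   3.7] pos [493.8  -8.8  58.1] q6 5
```

```bash
python3 -m crank '[{"gripper":1,"tx":-0.04,"ty":0.011,"tz":0,"roll":0},{"gripper":1,"tx":-0.079,"ty":0.022,"tz":0,"roll":0},{"gripper":1,"tx":-0.119,"ty":0.033,"tz":0,"roll":0},{"gripper":1,"tx":-0.159,"ty":0.044,"tz":0,"roll":0},{"gripper":1,"tx":-0.222,"ty":0.055,"tz":0,"roll":0},{"gripper":1,"tx":-0.285,"ty":0.053,"tz":0,"roll":0},{"gripper":1,"tx":-0.348,"ty":0.04,"tz":0,"roll":0},{"gripper":1,"tx":-0.406,"ty":0.014,"tz":0,"roll":0}]' | sed -n '2p;4p'
python3 -m crank '[{"gripper":1,"tx":-0.052,"ty":-0.037,"tz":0,"roll":0},{"gripper":1,"tx":-0.096,"ty":-0.083,"tz":0,"roll":0},{"gripper":1,"tx":-0.13,"ty":-0.137,"tz":0,"roll":0},{"gripper":1,"tx":-0.153,"ty":-0.196,"tz":0,"roll":0},{"gripper":1,"tx":-0.166,"ty":-0.242,"tz":0,"roll":0},{"gripper":1,"tx":-0.179,"ty":-0.288,"tz":0,"roll":0},{"gripper":1,"tx":-0.191,"ty":-0.333,"tz":0,"roll":0},{"gripper":1,"tx":-0.204,"ty":-0.379,"tz":0,"roll":0}]' | sed -n '2p;4p'
python3 -c "
from h import *
angle('w8');rows(np.array([433.2,-48.1]),1,8)"
```

```text
ee_pos: [451.7, -8.3, 57.6]
contact_force: [0.1, 5.2, 4.2]
ee_pos: [431.5, -48.2, 57.2]
contact_force: [-2.9, 2.7, 1.4]
t 9.8 mark deg 30.0 n 35 F [-4.7  1.8  2.7] pos [431.6 -48.8  57.2] q6 -1
-0.010 -0.062, -0.009 -0.126, 0.005 -0.188, 0.031 -0.246, 0.067 -0.299, 0.114 -0.343, 0.167 -0.377, 0.227 -0.400
end [455.9 -88.1]
```

View pics/w8.png

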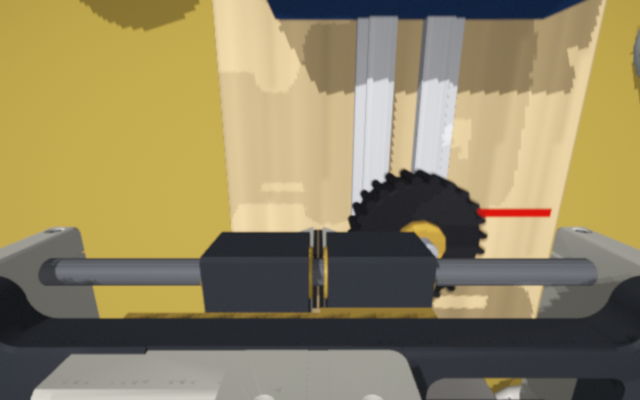

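The mark is hidden behind the hand here (expected at about 215°). The 35 red pixels are the painted line's end. I'll continue with the next arc.

```bash
python3 -m crank '[{"gripper":1,"tx":-0.01,"ty":-0.062,"tz":0,"roll":0},{"gripper":1,"tx":-0.009,"ty":-0.126,"tz":0,"roll":0},{"gripper":1,"tx":0.005,"ty":-0.188,"tz":0,"roll":0},{"gripper":1,"tx":0.031,"ty":-0.246,"tz":0,"roll":0},{"gripper":1,"tx":0.067,"ty":-0.299,"tz":0,"roll":0},{"gripper":1,"tx":0.114,"ty":-0.343,"tz":0,"roll":0},{"gripper":1,"tx":0.167,"ty":-0.377,"tz":0,"roll":0},{"gripper":1,"tx":0.227,"ty":-0.4,"tz":0,"roll":0}]' | sed -n '2p;4p'
python3 -c "
from h import *
angle('w9')"
```

```text
ee_pos: [456.1, -89.1, 57.9]
contact_force: [-6.4, -6.2, 3.4]
t 10.65 mark deg -66.8 n 422 F [-2.7 -6.2  0.7] pos [457.4 -89.8  58. ] q6 -5
```

```bash
python3 -m crank '[{"gripper":1,"tx":0.04,"ty":-0.01,"tz":0,"roll":0},{"gripper":1,"tx":0.079,"ty":-0.021,"tz":0,"roll":0},{"gripper":1,"tx":0.119,"ty":-0.032,"tz":0,"roll":0},{"gripper":1,"tx":0.159,"ty":-0.043,"tz":0,"roll":0},{"gripper":1,"tx":0.199,"ty":-0.054,"tz":0,"roll":0},{"gripper":1,"tx":0.238,"ty":-0.065,"tz":0,"roll":0},{"gripper":1,"tx":0.278,"ty":-0.076,"tz":0,"roll":0},{"gripper":1,"tx":0.318,"ty":-0.087,"tz":0,"roll":0}]'| sed -n '2p;4p'
python3 -c "
from h import *
angle('w10')"
```

```text
ee_pos: [488.4, -98.2, 58.0]
contact_force: [-4.7, -6.6, 1.2]
t 11.5 mark deg -14.6 n 548 F [-3.2 -7.3  0.9] pos [489.2 -98.4  58.1] q6 -5
```

View pics/w10.png

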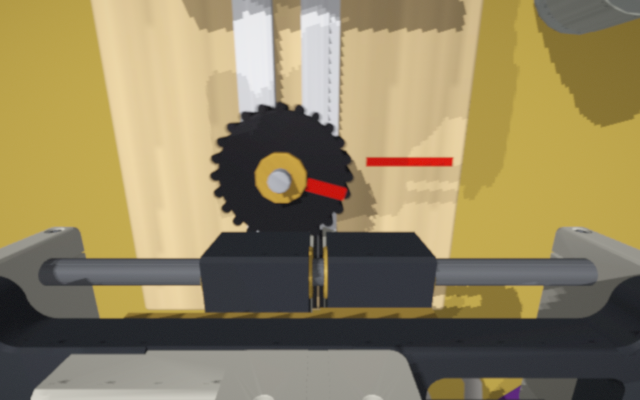

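The mark at (328,189) is 14.6° short of the line after nearly two full turns. I'll nudge it the rest and retreat.

```bash
python3 -m crank '[{"gripper":1,"tx":0.04,"ty":-0.008,"tz":0,"roll":0},{"gripper":1,"tx":0.082,"ty":-0.011,"tz":0,"roll":0},{"gripper":1,"tx":0.082,"ty":-0.011,"tz":0,"roll":0},{"gripper":1,"tx":0.03,"ty":-0.2,"tz":0,"roll":0},{"gripper":1,"tx":0.03,"ty":-0.2,"tz":0.3,"roll":0},{"gripper":1,"tx":0.03,"ty":-0.2,"tz":0.6,"roll":0},{"gripper":1,"tx":0.03,"ty":-0.2,"tz":0.6,"roll":0}]'
python3 -c "
from h import *
p=eyes.camera_params('wrist');angle('w11')
im=cv2.imread('pics/w11.png');b,g,r=[im[:,:,i].astype(int) for i in range(3)]
n,l,s,c=cv2.connectedComponentsWithStats(((b>80)&(r<60)&(b-r>50)).astype(np.uint8));i=1+s[1:,4].argmax();print(s[i],c[i],ray('wrist',c[i],74,p))"
```

```text
time_s: 12.2
ee_pos: [494.0, -118.0, 121.6]
ee_rot: [[0.268, 0.963, 0.009], [0.963, -0.268, -0.003], [-0.001, 0.009, -1.0]]
contact_force: [0.5, -0.3, -0.2]
grip_width: 0.005
gripper_force: 0.0
t 12.25 mark deg 4.6 n 297 F [ 0.3 -0.5  0. ] pos [ 492.9 -117.5  119.8] q6 -7Traceback (most recent call last):
  File "<string>", line 5, in <module>
    n,l,s,c=cv2.connectedComponentsWithStats(((b>80)&(r<60)&(b-r>50)).astype(np.uint8));i=1+s[1:,4].argmax();print(s[i],c[i],ray('wrist',c[i],74,p))
                                                                                            ~~~~~~~~~~~~~~^^
ValueError: attempt to get argmax of an empty sequence
```

```bash
python3 -m crank '[{"gripper":1,"tx":0.05,"ty":0.5,"tz":0,"roll":0},{"gripper":1,"tx":0.15,"ty":1,"tz":0,"roll":0},{"gripper":1,"tx":0.15,"ty":1,"tz":0,"roll":0},{"gripper":1,"tx":0.15,"ty":1,"tz":0,"roll":0}]' | sed -n 2p
python3 -m crank '[{"gripper":1,"tx":0,"ty":0.47,"tz":0,"roll":0},{"gripper":1,"tx":0,"ty":0.47,"tz":0,"roll":0},{"gripper":1,"tx":0,"ty":0.47,"tz":-0.3,"roll":0},{"gripper":1,"tx":0,"ty":0.47,"tz":-0.6,"roll":0},{"gripper":1,"tx":0,"ty":0.47,"tz":-0.6,"roll":0}]'
python3 -c "
from h import *
angle('w12')
d=np.array(robot.read_state()['ee_pos'])[:2]-C;print(d@EX,d@EY)"
```

```text
ee_pos: [505.8, -15.6, 117.0]
time_s: 13.15
ee_pos: [503.2, 29.0, 54.4]
ee_rot: [[0.269, 0.963, -0.007], [0.963, -0.269, 0.0], [-0.002, -0.007, -1.0]]
contact_force: [-0.9, 0.1, 0.3]
grip_width: 0.006
gripper_force: 0.0
t 13.2 mark deg 0.0 n 0 F [ 0.4 -0.4  0.2] pos [504.5  29.1  56.3] q6 10
-0.9520293756124831 83.84958327792835
```

View pics/w12.png

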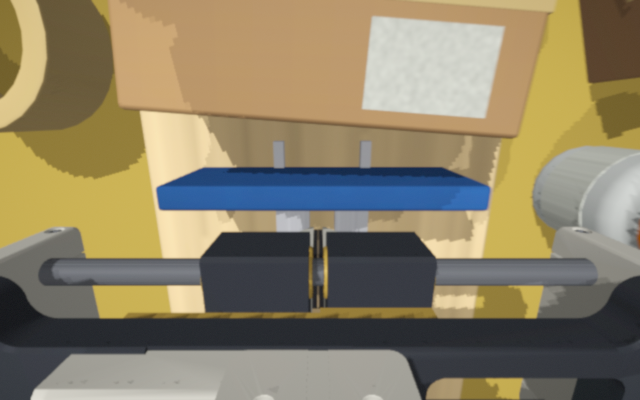

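The hand is centred behind the fence, with the blue board at (323,190) and the carton ahead of it. I'll push slowly along jig +y.

```bash
python3 -m crank '[{"gripper":1,"tx":0.027,"ty":0.096,"tz":0,"roll":0},{"gripper":1,"tx":0.048,"ty":0.173,"tz":0,"roll":0},{"gripper":1,"tx":0.064,"ty":0.231,"tz":0,"roll":0},{"gripper":1,"tx":0.08,"ty":0.289,"tz":0,"roll":0},{"gripper":1,"tx":0.096,"ty":0.347,"tz":0,"roll":0},{"gripper":1,"tx":0.112,"ty":0.405,"tz":0,"roll":0},{"gripper":1,"tx":0.128,"ty":0.463,"tz":0,"roll":0},{"gripper":1,"tx":0.144,"ty":0.52,"tz":0,"roll":0}]' | sed -n '2p;4p'
python3 -m crank '[{"gripper":1,"tx":0.011,"ty":0.04,"tz":0,"roll":0},{"gripper":1,"tx":0.021,"ty":0.077,"tz":0,"roll":0},{"gripper":1,"tx":0.032,"ty":0.116,"tz":0,"roll":0},{"gripper":1,"tx":0.043,"ty":0.154,"tz":0,"roll":0},{"gripper":1,"tx":0.053,"ty":0.193,"tz":0,"roll":0},{"gripper":1,"tx":0.061,"ty":0.221,"tz":0,"roll":0},{"gripper":1,"tx":0.061,"ty":0.221,"tz":0,"roll":0}]' | sed -n '2p;4p'
python3 -c "
from h import *
angle('w13')
d=np.array(robot.read_state()['ee_pos'])[:2]-C;print(d@EX,d@EY)"
```

```text
ee_pos: [520.3, 82.5, 57.8]
contact_force: [0.8, -4.6, 3.0]
ee_pos: [526.2, 104.9, 57.6]
contact_force: [0.4, -1.6, 1.2]
t 14.75 mark deg 0.0 n 0 F [-0.1  0.3 -0.8] pos [526.  104.9  57.5] q6 19
-0.4738524486943738 162.69315024879245
```

```bash
for i in 1; do python3 -m crank '[{"gripper":1,"tx":0.005,"ty":0.019,"tz":0,"roll":0},{"gripper":1,"tx":0.011,"ty":0.039,"tz":0,"roll":0},{"gripper":1,"tx":0.011,"ty":0.039,"tz":0,"roll":0}]' | sed -n '2p;4p'; done
python3 -m crank '[{"gripper":1,"tx":0.005,"ty":0.019,"tz":0,"roll":0},{"gripper":1,"tx":0.005,"ty":0.019,"tz":0,"roll":0}]' | sed -n '2p;4p'
python3 -m crank '[{"gripper":1,"tx":0.005,"ty":0.019,"tz":0,"roll":0},{"gripper":1,"tx":0.005,"ty":0.019,"tz":0,"roll":0}]' | sed -n '2p;4p'
```

```text
ee_pos: [527.0, 108.6, 57.5]
contact_force: [-0.7, -1.8, 0.2]
ee_pos: [527.4, 110.0, 57.5]
contact_force: [-1.7, -4.1, 0.1]
ee_pos: [527.4, 110.0, 57.5]
contact_force: [-3.7, -14.5, 3.1]
```

The force rose to 15 N with no further travel, at jig y 168 mm where snug was expected. I'll back off and lift away.

```bash
python3 -m crank '[{"gripper":1,"tx":-0.03,"ty":-0.1,"tz":0,"roll":0},{"gripper":1,"tx":-0.08,"ty":-0.29,"tz":0,"roll":0},{"gripper":1,"tx":-0.08,"ty":-0.29,"tz":0.2,"roll":0},{"gripper":1,"tx":-0.08,"ty":-0.29,"tz":0.6,"roll":0},{"gripper":1,"tx":-0.08,"ty":-0.29,"tz":1,"roll":0}]'| sed -n '2p;4p'
python3 -m crank '[{"gripper":1,"tx":-0.5,"ty":-0.5,"tz":0.3,"roll":0},{"gripper":1,"tx":-1,"ty":-1,"tz":0.8,"roll":0},{"gripper":1,"tx":-1,"ty":-1,"tz":0.8,"roll":0},{"gripper":1,"tx":-1,"ty":-1,"tz":0.8,"roll":0}]'| sed -n '2p;4p'
python3 -m crank '[{"gripper":1,"tx":0,"ty":-0.5,"tz":0,"roll":0},{"gripper":1,"tx":0,"ty":-1,"tz":0,"roll":0},{"gripper":1,"tx":0,"ty":-1,"tz":0,"roll":0}]'| sed -n '2p;4p'
python3 -m crank '[{"gripper":1,"tx":-0.2,"ty":-0.5,"tz":0,"roll":0},{"gripper":1,"tx":-0.2,"ty":-1,"tz":0,"roll":0},{"gripper":1,"tx":-0.2,"ty":-1,"tz":0,"roll":0}]'| sed -n '2p;4p'
python3 - <<'E'
from h import *
im=eyes.get_image('top')
cv2.imwrite('pics/t9.png',cv2.resize(im[110:305,200:460],None,fx=3,fy=3,interpolation=cv2.INTER_CUBIC)[:,:,::-1])
try: print(wheel(im,'top',(363,232),68))
except Exception as e: print(e)
r,g,b=[im[:,:,i].astype(int) for i in range(3)]
F=blob((b>100)&(r<70)&(b-r>60),(285,210),30);f=cv2.minAreaRect(ray('top',F,74)[:,:2].astype(np.float32));print(f,'jig y mid',(np.array(f[0])-C)@EY-140)
E
```

```text
ee_pos: [519.8, 83.3, 158.4]
contact_force: [0.7, -0.1, 1.0]
ee_pos: [419.2, -18.3, 240.3]
contact_force: [1.3, -0.9, -0.6]
ee_pos: [420.8, -121.4, 237.6]
contact_force: [-0.0, 0.8, -0.2]
ee_pos: [400.6, -220.6, 237.3]
contact_force: [1.3, 0.8, 0.9]
(array([482.53152466, -51.22458267]), 33.466617584228516, 23, np.float64(3.072623363817643))
((584.55224609375, 107.82438659667969), (3.1141293048858643, 33.292564392089844), 76.06581115722656) jig y mid 41.15030342314185
```

View pics/t9.png

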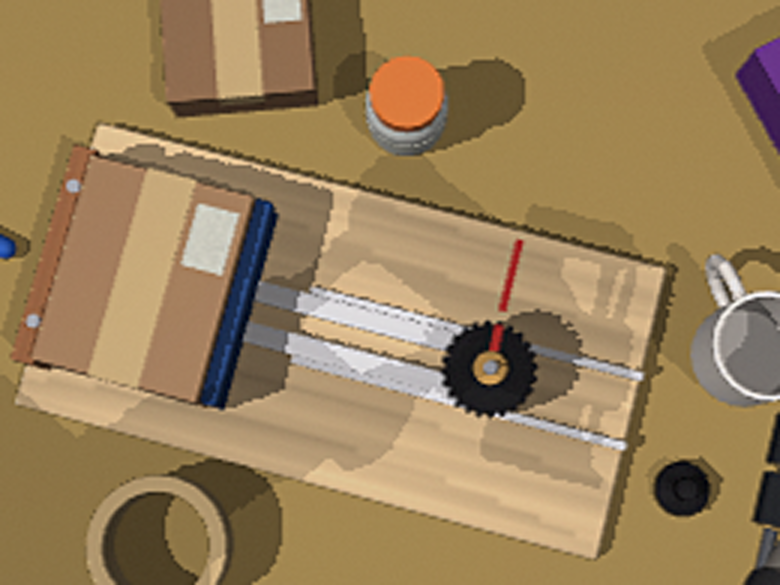

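The crop shows the carton square and snug between the fence and the stop, with the mark in line with the red line and the bystanders where they were. I'll hand in.

```bash
python3 -c "
from workcell import robot
print(robot.hand_in())"
```

```text
the job is handed in; nothing more can be done
None
```

I handed the job in with the wheel two turns loose (mark within about 5° of the red line), the carton looking square and snug against the stop, and the hand clear; the hand-in returned no verdict.

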